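Make up the sweet and the savoury biscuit kit

TASK

Make up two biscuit kits from the row of things on the worktop. In the tray with three pockets, put the brown bottle in the pocket next to the tray's wire loop, the round cutter in the middle pocket and the heart-shaped cutter in the far pocket; in the tray with two pockets, put the wooden pepper mill in the pocket next to the wire loop and the square cutter in the other. Everything stands upright or lies flat on its pocket's floor at the end; never tip the bottle or the mill over, and leave the star-shaped cutter and the small jar where they are.

Things in the scene. Friction and masses are not known exactly. Their poses are not given: they have to be found in the camera images.
- long_tray: Low oblong wooden tray with three square pockets in a row, 260 x 90 mm, 11 mm high, a dark wire loop 28 mm long on its +y end. Fixed. Origin: centre of underside, on the worktop; y runs along the row of pockets. Pockets 80 x 80 mm inside, 85 mm apart; floor 5 mm, rim and dividers 11 mm above the worktop. Pocket centres in its frame: y = +85 mm (next to the loop), 0 (middle), -85 mm (far).
- short_tray: Low oblong wooden tray with two square pockets, 175 x 90 mm, 11 mm high, a dark wire loop 28 mm long on its -y end. Fixed. Origin: centre of underside, on the worktop; y runs along the row of pockets. Pockets 80 x 80 mm inside, 85 mm apart; floor 5 mm, rim and dividers 11 mm above the worktop. Pocket centres in its frame: y = -42.5 mm (next to the loop), +42.5 mm (other).
- vanilla_bottle: Brown glass bottle, 58 mm across and 129 mm tall, standing; round white screw cap 32 mm across from 109 to 129 mm up, fixed, by which it can be lifted; 0.26 kg. Origin: centre of its underside, z up.
- pepper_mill: Dark wooden pepper mill, 58 mm across and 150 mm tall, standing; its round head is up to 50 mm across from 109 to 139 mm up, with a 12 mm knob on top, all fixed; it can be lifted by the head; 0.18 kg. Origin: centre of its underside, z up.
- cutter_round: Round cutter, 58 mm across: a 25 mm tall tinplate pastry cutter lying flat, open shape but solid to the touch inside; 22 g. Origin: centre of its underside, z up. 
- cutter_square: Square cutter, 50 x 50 mm: a 25 mm tall tinplate pastry cutter lying flat, open shape but solid to the touch inside; 22 g. Origin: centre of its underside, z up. Its sides are parallel to its x and y.
- cutter_heart: Heart-shaped cutter, 58 mm (x) by 64 mm (y): a 25 mm tall tinplate pastry cutter lying flat, open shape but solid to the touch inside; 22 g. Origin: centre of its underside, z up. Its point is at x = -29 mm, its two lobes at +x; it is widest (64 mm, along y) at about x = +10 mm, where it can be gripped.
- cutter_star: Star-shaped cutter, 70 x 67 mm: a 25 mm tall tinplate pastry cutter lying flat, open shape but solid to the touch inside; 22 g. Origin: centre of its underside, z up. Not wanted: leave it.
- sprinkle_b: Small clear jar of white cake decorations with a grey screw lid, 67 mm across, 67 mm tall. Origin: centre of its underside. Not wanted: leave it. (Behind the row of things, shut wall cabinets begin 0.45 m above the worktop at x = 0.58: keep the wrist out of them.)

How it is judged:
By the outcome, as a careful person would: the job done as asked, in the order asked, and still so for the second after the job is handed in, with the robot touching nothing.
It also fails if it takes over 133 s, if anything falls off the work surface, if the arm or the gripper's body presses on something with over 40 N, if the wrist force passes 120 N, or if a joint passes its speed limit or range.

ROBOT

A 6-joint arm with a two-finger parallel gripper is mounted at the origin on a cart in front of the work surface, level with it; the furniture and walls round the work are solid. World frame = base frame: x ahead of the robot, y to its left, z up, the work surface at z = 0. Lengths are in m, angles in degrees, forces in N, time in s.
With the tool pointing down it reaches from about 0.4 to 0.825 m from the base axis. Payload 7 kg.
Tool frame: the origin (TCP) lies midway between the tips of the shut fingers; the grasp point (between the pads) lies 19 mm behind it; z points along the fingers, y is the line along which they close (so a half turn about z gives the same grasp; the last joint's range is limited). The gripper opens to 88 mm and grips with 3 to 60 N. Pads are 19 mm wide; open, the fingers measure 130 mm over their backs; the gripper's body (78 mm by 193 mm) begins 47 mm behind the grasp point.
Start: joints at [-53.451, 20.546, 0.682, 0, -70.136, -16.507], TCP at [0.231, -0.634, 0.227] pointing down, gripper open.
Joint ranges: [-176.03, 176.03], [-82.01, 121.73], [-58.28, 71.71], [-173.87, 95.51], [-174.79, -0.11], [-173.66, 173.66]. Speed limits (degrees/s): [136.94, 136.94, 172.46, 180, 180, 180].

INTERFACE

Orientations are given as [roll, pitch, yaw] about the fixed x, y, z axes, in that order (R = Rz(yaw) Ry(pitch) Rx(roll)).
In Python, from plant import ctrl gives the robot as it stands. The module is installed in compiled form; this text tells all that it offers.
- The arm moves only by the tool send_rows, never from a script. Its argument "plan" is a list that holds one entry, the list of rows, each a list of 6 numbers: the shift along the tool's x, y, z in normalised numbers (1 is 80 cm), then the turn, a rotation vector about the tool's x, y, z in shares of pi/2 rad (1.0 is pi/2 rad). A call has 1 to 8 rows; each row is the pose to reach, as a shift and turn from the pose commanded when the call began, along the tool's axes at that moment; what a row does not reach only later rows make up. A row lasts 1/12 s, in which the tool goes at most 41.7 mm and 7.16 degrees, less where a joint would pass 70% of its speed; a pose out of reach is approached as far as the arm can. A shift or turn number past 1, either way, is cut back to 1. A call with a gripper value outside its range is refused whole. "fingers" is the opening, from 0 (shut) to 1 (fully open), set as the call begins (left out, the last holds). The fingers move at their own pace and stop on an object; the grip force is fixed at half the most. Time passes only in rows, so rows that repeat a pose let the fingers close. It gives the time, the measured TCP pose, the force, the opening and the grip force at its end, in the units of the state.
- ctrl.get_obs(): the state, without advancing time (a new reading comes with each control period).
- ctrl.snapshot(name): name is "scene" or "top" or "wrist"; returns a dict with "img" (384x512x3 uint8, red, green, blue), "K" (3x3 intrinsics, pixels), "k1" (the pictures are not rectified: a ray, as slopes to the right and down, at radius r is drawn at 1 + k1 r^2 times it, then the intrinsics apply), "pose" (4x4, takes a point from camera to world coordinates). Camera axes: x right, y down, z forward; pixel columns grow to the right and rows downward; lengths in m; the calibration is good to about 2 mm. A picture is of the moment at which its call begins. There is no depth.
- ctrl.close_job(): hands the job in; it is judged then, once.
The state is a dict: "clock": time; "joint_pos": joint angles; "qvel": joint speeds; "tau": joint torques, N m; "tool_pos": TCP position; "orientation": TCP orientation; "force": force on the tool from outside, world axes, zero at the start; "moment": the same for the moment, N m; "opening": finger opening in m; "gripper_force": force on a finger pad.
Only numpy, scipy, OpenCV 4.12 (cv2) and the standard library are available. Lean on these libraries where they do the work, as an engineer would, in place of code of your own. Each camera call takes 0.05 s, during which the arm holds its last target. There are 200 camera calls.

## Working session

There is one attempt and no reset: what is moved stays moved. The work goes in short steps, Python scripts to look and compute and a tool call to move; the robot and the scene stay as the last step left them, time stands still between calls to the robot, and variables do not carry over. Pictures are saved under pics/ and viewed, at most 14 in all, crops included, and the job is handed in when it is done.

Besides the shell and the picture viewer there is one more tool, called after "Request:" as name(argument=value, ...), one argument or row to a line, values as JSON. send_rows: Moves the arm, as the interface text tells. Its arguments: {"type":"object","properties":{"plan":{"type":"array","items":{"type":"array","items":{"type":"array","items":{"type":"number"}}}},"fingers":{"type":"number"}},"required":["plan"]}

```bash
mkdir -p pics; ls; cat > h.py <<'E'
import numpy as np, cv2
from plant import ctrl
def snap(n,f=None):
    s=ctrl.snapshot(n)
    if f: cv2.imwrite('pics/'+f+'.png',s['img'][:,:,::-1])
    return s
def ray(s,uv):
    K=np.array(s['K']);P=np.array(s['pose']);k=s['k1']
    d=(np.array([uv[0]-K[0,2],uv[1]-K[1,2]]))/[K[0,0],K[1,1]]
    m=d.copy()
    for _ in range(30): m=d/(1+k*(m@m))
    return P[:3,3],P[:3,:3]@np.array([m[0],m[1],1])
def onplane(s,uv,z):
    o,d=ray(s,uv);return o+d*(z-o[2])/d[2]
E
python3 - <<'E'
from h import *
for n in('scene','top','wrist'):
    s=snap(n,n+'0');print(n,np.round(s['K'],1).tolist(),s['k1'],np.round(s['pose'],3).tolist())
o=ctrl.get_obs();print(o)
E
```

```text
pics
scene [[439.8, 0.0, 247.1], [0.0, 439.8, 189.5], [0.0, 0.0, 1.0]] -0.06283441888290733 [[-0.853, -0.389, 0.348, 0.059], [-0.521, 0.613, -0.593, 0.688], [0.017, -0.688, -0.726, 0.873], [0.0, 0.0, 0.0, 1.0]]
top [[467.6, 0.0, 247.4], [0.0, 467.6, 192.4], [0.0, 0.0, 1.0]] 0.04061880295823921 [[0.006, -0.99, 0.138, 0.253], [-1.0, -0.007, -0.007, 0.019], [0.007, -0.138, -0.99, 1.441], [0.0, 0.0, 0.0, 1.0]]
wrist [[319.0, 0.0, 248.8], [0.0, 319.0, 187.0], [0.0, 0.0, 1.0]] -0.004629348456650038 [[-0.343, 0.909, 0.239, 0.167], [0.94, 0.331, 0.088, -0.657], [0.001, 0.255, -0.967, 0.385], [0.0, 0.0, 0.0, 1.0]]
{'clock': 0.15, 'joint_pos': array([-5.34523993e+01,  2.05827563e+01,  6.46308502e-01, -1.54331658e-02,
       -7.01370855e+01, -1.65071507e+01]), 'qvel': array([ 0.0644376 , -0.05727129,  0.15917184, -0.01990796, -0.02316208,
       -0.00765574]), 'tau': array([-3.30800627e-03, -5.83275104e+01,  2.93291348e+01,  7.00118735e+00,
        8.80956883e-03, -1.02956858e-04]), 'tool_pos': array([ 0.23116284, -0.63378309,  0.22583062]), 'orientation': array([ 1.79925374e+02, -6.98325485e-03, -1.59964799e+02]), 'force': array([-0.17013798, -0.5953149 ,  0.22093821]), 'moment': array([-0.05452955,  0.02863504,  0.0323752 ]), 'gripper_force': 0.0, 'opening': 0.08733382288191384}
```

View pics/top0.png

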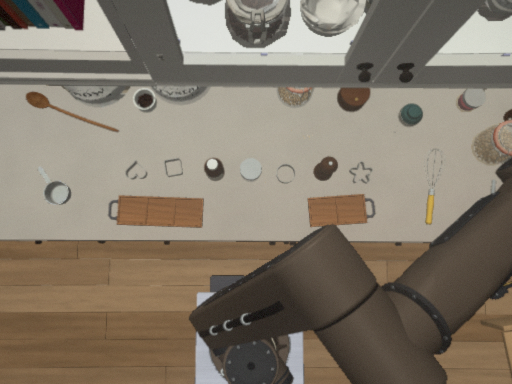

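View pics/scene0.png

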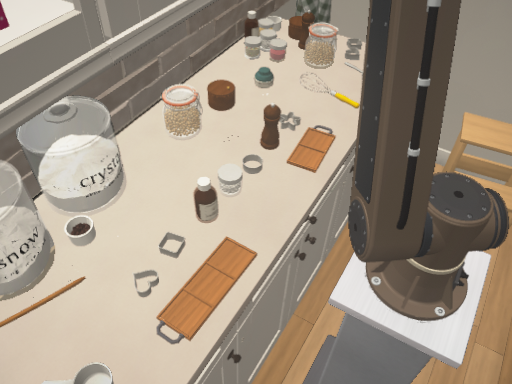

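Top view: heart (136,170), square (173,167), bottle (213,167), jar (250,168), round (285,173), mill (325,168), star (360,172); long tray centred on (160,211) with its loop to the left, short tray on (337,210) with its loop to the right. The scene view agrees.

```bash
cat >> h.py <<'E'
from scipy.spatial.transform import Rotation as R
def Rw(o): return R.from_euler('xyz',o['orientation'],degrees=True)
def go(pos,yaw):
    """rows-total (cm,deg) from the current pose to TCP pos with the tool down, yaw (of tool)"""
    o=ctrl.get_obs();r=Rw(o);t=R.from_euler('xyz',[180,0,yaw],degrees=True)
    return np.round(np.r_[100*r.inv().apply(np.array(pos)-o['tool_pos']),np.degrees((r.inv()*t).as_rotvec())],2)
def trays(s):
    hsv=cv2.cvtColor(s['img'],cv2.COLOR_RGB2HSV)
    m=cv2.inRange(hsv,(5,110,60),(18,255,230));m=cv2.morphologyEx(m,cv2.MORPH_CLOSE,np.ones((5,5)))
    out=[]
    for c in cv2.findContours(m,0,2)[0]:
        if cv2.contourArea(c)<800: continue
        p=np.array([onplane(s,q[0],.011)[:2] for q in c]).astype(np.float32)
        out.append((cv2.minAreaRect(p*1000),cv2.boundingRect(c)))
    return out
E
python3 - <<'E'
from h import *
s=snap('top')
for t in trays(s):print(t)
for n,uv,z in [('heart',(136,170),.025),('sq',(173,167),.025),('cap',(213,163),.129),('jar',(250,168),.067),('round',(285,173),.025),('mill',(331,161),.145),('star',(360,172),.025)]: print(n,onplane(s,uv,z).round(3))
E
```

```text
(((21.61652374267578, -676.9776000976562), (172.45706176757812, 157.83883666992188), 85.14078521728516), (451, 314, 61, 58))
(((-5.849266052246094, 447.2876892089844), (201.9677276611328, 570.7611694335938), 0.08361972868442535), (0, 311, 196, 73))
(((237.06227111816406, 367.8741455078125), (764.681396484375, 127.22537231445312), 89.97270965576172), (0, 241, 256, 44))
(((393.255859375, 277.538818359375), (257.25390625, 86.88504028320312), 88.31744384765625), (117, 196, 86, 31))
(((399.6439208984375, -265.5542297363281), (86.99079132080078, 171.90151977539062), 4.0056891441345215), (308, 195, 58, 31))
heart [0.517 0.352 0.025]
sq [0.528 0.239 0.025]
cap [0.52  0.109 0.129]
jar [0.518 0.003 0.067]
round [ 0.512 -0.106  0.025]
mill [ 0.525 -0.225  0.145]
star [ 0.516 -0.336  0.025]
```

```bash
python3 - <<'E'
from h import *
print(go((.43,-.16,.25),-90), go((.33,-.40,.25),-125))
E
```

```text
[-3.491e+01  3.771e+01 -2.370e+00  5.000e-02  3.000e-02 -6.996e+01] [-1.729e+01  1.859e+01 -2.380e+00  6.000e-02  1.000e-02 -3.496e+01]
```

Careful with the scale: shifts go in shares of 80 cm and turns go in shares of pi/2 rad. That gives: 37.7 cm / 80 = 0.4713, -34.9 cm / 80 = -0.4363, -70 degrees / 90 = -0.7778.

Request:
send_rows(
  plan=[
    [[-0.4363, 0.4713, -0.03, 0, 0, -0.7778], [-0.4363, 0.4713, -0.03, 0, 0, -0.7778], [-0.4363, 0.4713, -0.03, 0, 0, -0.7778], [-0.4363, 0.4713, -0.03, 0, 0, -0.7778], [-0.4363, 0.4713, -0.03, 0, 0, -0.7778], [-0.4363, 0.4713, -0.03, 0, 0, -0.7778], [-0.4363, 0.4713, -0.03, 0, 0, -0.7778], [-0.4363, 0.4713, -0.03, 0, 0, -0.7778]],
  ],
  fingers=1,
)

```text
clock: 0.87
tool_pos: [0.3602, -0.3252, 0.2423]
orientation: [-180.0, 0.0, -102.3]
force: [0.9, -0.2, 0.7]
opening: 0.0877
gripper_force: 0.0
```

```bash
python3 - <<'E'
from h import *
print(go((.43,-.16,.25),-90))
E
```

```text
[-17.63  -3.29  -0.77  -0.02  -0.   -12.32]
```

Converted, -17.6 cm / 80 = -0.22, -15 cm / 80 = -0.1875, -12.3 degrees / 90 = -0.1367.

Request:
send_rows(
  plan=[
    [[-0.05, -0.0088, -0.0025, 0, 0, -0.0778], [-0.1, -0.0175, -0.005, 0, 0, -0.1367], [-0.15, -0.0275, -0.0075, 0, 0, -0.1367], [-0.1875, -0.0363, -0.01, 0, 0, -0.1367], [-0.22, -0.0413, -0.01, 0, 0, -0.1367], [-0.22, -0.0413, -0.01, 0, 0, -0.1367]],
  ],
)

```text
clock: 1.37
tool_pos: [0.4323, -0.1593, 0.2504]
orientation: [-179.9, 0.0, -90.2]
force: [-0.4, -0.2, 0.6]
opening: 0.0874
gripper_force: 0.0
```

```bash
python3 - <<'E'
from h import *
s=snap('wrist','w1');o=ctrl.get_obs();print(o['tool_pos'],o['orientation'],np.round(s['pose'],3).tolist())
print(go((.43,.17,.25),-90))
E
```

```text
[ 0.43155654 -0.16063873  0.25021045] [-1.79978818e+02  1.16136818e-02 -9.01475495e+01] [[-1.0, 0.003, 0.002, 0.432], [0.003, 0.967, 0.255, -0.228], [-0.001, 0.255, -0.967, 0.409], [0.0, 0.0, 0.0, 1.0]]
[-3.306e+01  2.400e-01  3.000e-02 -2.000e-02  1.000e-02 -1.500e-01]
```

View pics/w1.png

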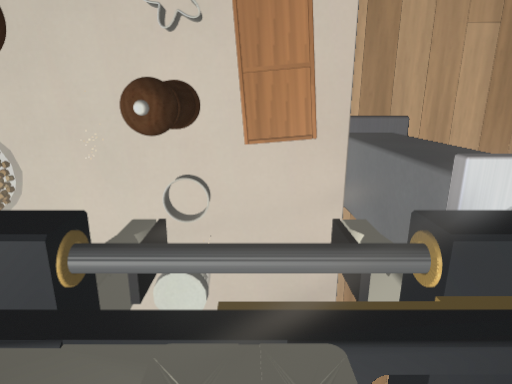

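The wrist view shows the mill (knob at (141,108), head around (150,106)), the round cutter as a rim at (189,197), the star at the top edge and most of the short tray at (278,70).

Converted, -32.8 cm / 80 = -0.41, -28.7 cm / 80 = -0.3588.

Request:
send_rows(
  plan=[
    [[-0.0513, 0, 0, 0, 0, 0], [-0.1025, 0, 0, 0, 0, 0], [-0.1538, 0, 0, 0, 0, 0], [-0.205, 0, 0, 0, 0, 0], [-0.2563, 0, 0, 0, 0, 0], [-0.3075, 0, 0, 0, 0, 0], [-0.3588, 0, 0, 0, 0, 0], [-0.41, 0, 0, 0, 0, 0]],
  ],
)

```text
clock: 2.08
tool_pos: [0.4325, 0.1666, 0.2504]
orientation: [-180.0, 0.0, -90.4]
force: [1.9, -0.7, 0.4]
opening: 0.0875
gripper_force: 0.0
```

Converted, -25 cm / 80 = -0.3125, -23 cm / 80 = -0.2875.

Request:
send_rows(
  plan=[
    [[-0.0513, 0, 0, 0, 0, 0], [-0.1025, 0, 0, 0, 0, 0], [-0.1538, 0, 0, 0, 0, 0], [-0.205, 0, 0, 0, 0, 0], [-0.2563, 0, 0, 0, 0, 0], [-0.2875, 0, 0, 0, 0, 0], [-0.3125, 0, 0, 0, 0, 0], [-0.3125, 0, 0, 0, 0, 0]],
  ],
)

```text
clock: 2.75
tool_pos: [0.4349, 0.4179, 0.2488]
orientation: [180.0, -0.1, -90.3]
force: [1.1, -0.2, 0.9]
opening: 0.0879
gripper_force: 0.0
```

```bash
python3 - <<'E'
from h import *
s=snap('wrist','w2');o=ctrl.get_obs();print(o['tool_pos'],o['orientation'])
import pickle;pickle.dump({k:np.array(s[k]) for k in('img','K','k1','pose')},open('w2.p','wb'))
E
```

```text
[0.43477032 0.41615576 0.24890204] [ 1.79949772e+02 -9.39686595e-02 -9.03189506e+01]
```

View pics/w2.png

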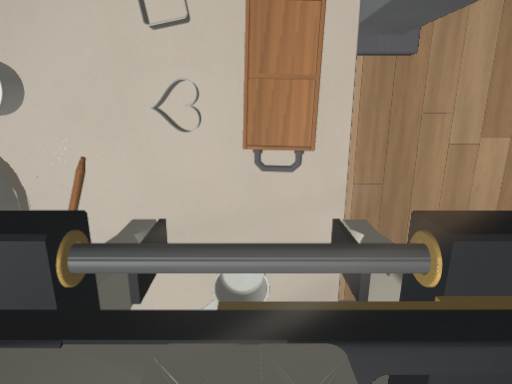

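The heart's point is at (152,106) with its lobes to the right, so it points to +x. The square is partly in view at (165,5), and the long tray's loop end is at (283,150).

Converted, 13 cm / 80 = 0.1625, 11 cm / 80 = 0.1375.

Request:
send_rows(
  plan=[
    [[0.05, 0, 0, 0, 0, 0], [0.1, 0, 0, 0, 0, 0], [0.1375, 0, 0, 0, 0, 0], [0.1625, 0, 0, 0, 0, 0], [0.1625, 0, 0, 0, 0, 0]],
  ],
)

```text
clock: 3.22
tool_pos: [0.4335, 0.281, 0.2508]
orientation: [-180.0, 0.0, -90.5]
force: [0.2, -0.0, -0.1]
opening: 0.0877
gripper_force: 0.0
```

```bash
cat >> h.py <<'E'
def blobs(s,z,amin=60,off=25,rows=(0,205),dirs=False):
    g=cv2.cvtColor(s['img'],cv2.COLOR_RGB2LAB).astype(int)
    med=np.median(g[:200,100:240].reshape(-1,3),0)
    m=(np.abs(g-med).sum(2)>off).astype(np.uint8)*255
    m[rows[1]:]=0; m=cv2.morphologyEx(m,cv2.MORPH_CLOSE,np.ones((5,5)))
    res=[]
    for c in cv2.findContours(m,0,2)[0]:
        x,y,w,h=cv2.boundingRect(c)
        if cv2.contourArea(c)<amin or w>200: continue
        p=np.array([onplane(s,q[0],z)[:2] for q in c],np.float32)*1000
        res.append(((x,y,w,h),np.round(cv2.minEnclosingCircle(p)[0]),round(2*cv2.minEnclosingCircle(p)[1]),[np.round(a,1) for a in cv2.minAreaRect(p)],p.min(0).round(),p.max(0).round()))
    return res
E
python3 - <<'E'
from h import *
import pickle
s=pickle.load(open('w2.p','rb'))
for b in blobs(s,.018):print(b)
print()
s=snap('wrist','w3')
pickle.dump({k:np.array(s[k]) for k in('img','K','k1','pose')},open('w3.p','wb'))
for b in blobs(s,.018):print(b)
E
```

```text
((69, 156, 17, 49), array([653., 442.]), 67, [array([649.9, 442.9]), array([67.1, 12.6]), np.float64(71.7)], array([637., 411.], dtype=float32), array([666., 473.], dtype=float32))
((0, 156, 29, 49), array([737., 444.]), 68, [array([731.2, 445. ]), array([63.4, 35.4]), np.float64(78.5)], array([718., 410.], dtype=float32), array([755., 473.], dtype=float32))
((190, 83, 11, 45), array([498., 351.]), 51, [array([498.7, 351.4]), array([11. , 50.6]), np.float64(2.6)], array([493., 326.], dtype=float32), array([504., 377.], dtype=float32))
((152, 79, 39, 54), array([518., 352.]), 63, [array([528.6, 353. ]), array([41.9, 61.2]), np.float64(3.7)], array([506., 322.], dtype=float32), array([550., 383.], dtype=float32))
((0, 62, 25, 54), array([725., 331.]), 61, [array([712.6, 333.9]), array([61. , 27.9]), np.float64(78.6)], array([698., 302.], dtype=float32), array([732., 361.], dtype=float32))
((345, 0, 167, 205), array([205., 358.]), 318, [array([205.3, 358.1]), array([235.8, 214.5]), np.float64(90.0)], array([ 98., 240.], dtype=float32), array([313., 476.], dtype=float32))
((242, 0, 85, 1
[... 742 characters left out ...]
0., 238.]), 68, [array([529.6, 238.1]), array([54.3, 49.1]), np.float64(10.5)], array([500., 211.], dtype=float32), array([560., 266.], dtype=float32))
((244, 43, 81, 162), array([394., 244.]), 210, [array([394. , 243.2]), array([192.7,  89.7]), np.float64(88.5)], array([347., 147.], dtype=float32), array([440., 339.], dtype=float32))
((344, 0, 168, 205), array([204., 223.]), 322, [array([204.1, 222.7]), array([217.2, 238.1]), np.float64(0.0)], array([ 95., 104.], dtype=float32), array([313., 342.], dtype=float32))
((125, 0, 74, 38), array([529., 110.]), 82, [array([528.6, 120.5]), array([37.6, 80.4]), np.float64(89.4)], array([488., 101.], dtype=float32), array([569., 139.], dtype=float32))
```

View pics/w3.png

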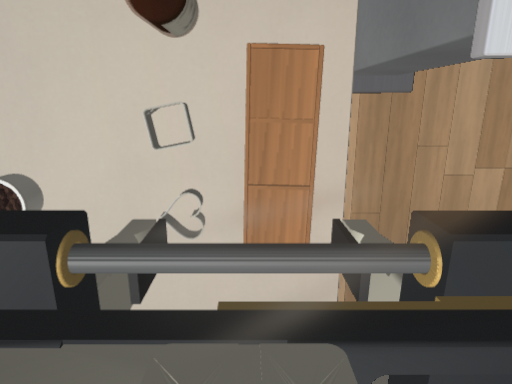

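The square is centred on (169,125), rotated by about 11°. The bottle is at the top edge (170,10), and the long tray's far end is at row 45. One more look above the bottle to find its cap.

Converted, 10 cm / 80 = 0.125, 8 cm / 80 = 0.1.

Request:
send_rows(
  plan=[
    [[0.05, 0, 0, 0, 0, 0], [0.1, 0, 0, 0, 0, 0], [0.125, 0, 0, 0, 0, 0], [0.125, 0, 0, 0, 0, 0]],
  ],
)

```text
clock: 3.6
tool_pos: [0.4327, 0.1823, 0.2505]
orientation: [-180.0, 0.0, -90.5]
force: [-0.6, 0.4, 0.1]
opening: 0.0877
gripper_force: 0.0
```

```bash
cat >> h.py <<'E'
def cap(s,z,lo,hi,rows=(0,205),cols=(0,240),amin=80):
    hsv=cv2.cvtColor(s['img'],cv2.COLOR_RGB2HSV);m=cv2.inRange(hsv,lo,hi);m[rows[1]:]=0;m[:rows[0]]=0;m[:,cols[1]:]=0;m[:,:cols[0]]=0
    m=cv2.morphologyEx(m,cv2.MORPH_OPEN,np.ones((3,3)))
    for c in cv2.findContours(m,0,2)[0]:
        if cv2.contourArea(c)<amin: continue
        p=np.array([onplane(s,q[0],z)[:2] for q in c],np.float32)*1000
        print(cv2.boundingRect(c),p.min(0).round(),p.max(0).round(),np.round(cv2.minEnclosingCircle(p)[0]))
E
python3 - <<'E'
from h import *
s=snap('wrist','w4')
cap(s,.129,(0,0,200),(179,30,255))
print('dark');cap(s,.03,(0,90,10),(20,255,110))
print(go((.52,.109,.2),-90))
E
```

```text
(128, 83, 36, 36) [505.  97.] [535. 126.] [520. 111.]
(139, 0, 47, 16) [482.  34.] [519.  45.] [500.  38.]
dark
(145, 73, 47, 54) [499.  80.] [550. 139.] [529. 109.]
[ 7.41 -8.74  5.06 -0.04  0.04 -0.5 ]
```

View pics/w4.png

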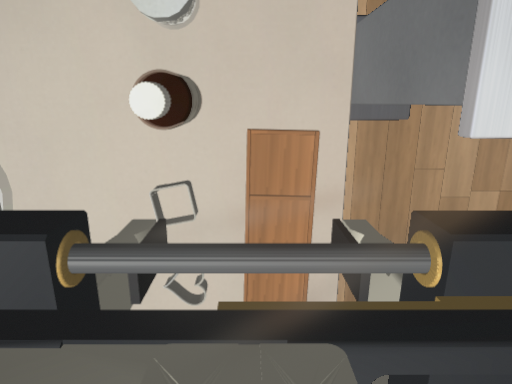

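Cap at (150,101), which on the 129 mm plane is (0.520, 0.111) with a 30 mm diameter, as expected. Now I go for the bottle.

Converted, 14.3 cm / 80 = 0.1788, 7.2 cm / 80 = 0.09.

Request:
send_rows(
  plan=[
    [[0.0288, -0.0363, 0.025, 0, 0, 0], [0.0575, -0.07, 0.05, 0, 0, 0], [0.08, -0.0963, 0.075, 0, 0, 0], [0.09, -0.1088, 0.1, 0, 0, 0], [0.09, -0.1088, 0.125, 0, 0, 0], [0.09, -0.1088, 0.15, 0, 0, 0], [0.09, -0.1088, 0.1688, 0, 0, 0], [0.09, -0.1088, 0.1788, 0, 0, 0]],
  ],
)

```text
clock: 4.32
tool_pos: [0.5191, 0.1129, 0.1047]
orientation: [179.8, -0.1, -90.4]
force: [0.0, 0.7, 0.2]
opening: 0.0877
gripper_force: 0.0
```

Request:
send_rows(
  plan=[
    [[0, 0, 0, 0, 0, 0], [0, 0, 0, 0, 0, 0], [0, 0, 0, 0, 0, 0], [0, 0, 0, 0, 0, 0], [0, 0, 0, 0, 0, 0], [0, 0, 0, 0, 0, 0], [0, 0, 0, 0, 0, 0], [0, 0, 0, 0, 0, 0]],
  ],
  fingers=0.2,
)

```text
clock: 4.98
tool_pos: [0.5197, 0.1129, 0.1074]
orientation: [-180.0, 0.0, -90.4]
force: [0.1, 0.6, 0.5]
opening: 0.0401
gripper_force: 0.0
```

Request:
send_rows(
  plan=[
    [[0, 0, 0, 0, 0, 0], [0, 0, 0, 0, 0, 0], [0, 0, 0, 0, 0, 0], [0, 0, 0, 0, 0, 0], [0, 0, 0, 0, 0, 0]],
  ],
  fingers=0,
)

```text
clock: 5.4
tool_pos: [0.5196, 0.1129, 0.1072]
orientation: [180.0, -0.0, -90.4]
force: [-1.4, 0.7, 3.2]
opening: 0.0351
gripper_force: 28.2
```

Converted, -4 cm / 80 = -0.05, -3.5 cm / 80 = -0.0438.

Request:
send_rows(
  plan=[
    [[0, 0, -0.0063, 0, 0, 0], [0, 0, -0.0188, 0, 0, 0], [0, 0, -0.0313, 0, 0, 0], [0, 0, -0.0438, 0, 0, 0], [0, 0, -0.05, 0, 0, 0], [0, 0, -0.05, 0, 0, 0]],
  ],
)

```text
clock: 5.9
tool_pos: [0.5205, 0.1134, 0.1491]
orientation: [-179.8, 0.1, -90.4]
force: [-0.1, 0.6, -1.2]
opening: 0.0349
gripper_force: 27.4
```

```bash
python3 - <<'E'
from h import *
print(go((.396,.3625,.147),-90),go((.396,.3625,.1125),-90))
E
```

```text
[-24.83  12.61   0.21  -0.17   0.09  -0.35] [-24.83  12.62   3.66  -0.17   0.09  -0.35]
```

Converted, -18 cm / 80 = -0.225, -15.5 cm / 80 = -0.1938.

Request:
send_rows(
  plan=[
    [[-0.0125, 0.0063, 0, 0, 0, 0], [-0.0375, 0.0188, 0, 0, 0, 0], [-0.0688, 0.035, 0, 0, 0, 0], [-0.1, 0.0513, 0, 0, 0, 0], [-0.1313, 0.0663, 0, 0, 0, 0], [-0.1625, 0.0825, 0, 0, 0, 0], [-0.1938, 0.0988, 0, 0, 0, 0], [-0.225, 0.1138, 0, 0, 0, 0]],
  ],
)

```text
clock: 6.57
tool_pos: [0.4282, 0.2946, 0.1467]
orientation: [180.0, -0.0, -90.4]
force: [0.2, 0.1, -2.6]
opening: 0.0352
gripper_force: 27.4
```

Converted, -6.8 cm / 80 = -0.085, -6.6 cm / 80 = -0.0825.

Request:
send_rows(
  plan=[
    [[-0.0288, 0.015, 0, 0, 0, 0], [-0.0538, 0.0275, 0, 0, 0, 0], [-0.0725, 0.0375, 0, 0, 0, 0], [-0.0825, 0.0425, 0, 0, 0, 0], [-0.085, 0.0438, 0, 0, 0, 0], [-0.085, 0.0438, 0, 0, 0, 0]],
  ],
)

```text
clock: 7.07
tool_pos: [0.3946, 0.3618, 0.1467]
orientation: [180.0, -0.0, -90.3]
force: [-0.0, 0.6, -2.1]
opening: 0.0347
gripper_force: 27.4
```

```bash
python3 - <<'E'
from h import *
print(go((.396,.3645,.1135),-90),ctrl.get_obs()['tool_pos'])
E
```

```text
[-0.27 -0.14  3.32  0.03 -0.04 -0.3 ] [0.39459634 0.36183679 0.14671513]
```

Converted, 3.4 cm / 80 = 0.0425, 3.2 cm / 80 = 0.04.

Request:
send_rows(
  plan=[
    [[-0.0013, -0.0013, 0.0125, 0, 0, 0], [-0.0013, -0.0013, 0.025, 0, 0, 0], [-0.0013, -0.0013, 0.035, 0, 0, 0], [-0.0013, -0.0013, 0.04, 0, 0, 0], [-0.0013, -0.0013, 0.0425, 0, 0, 0], [-0.0013, -0.0013, 0.0425, 0, 0, 0]],
  ],
)

```text
clock: 7.57
tool_pos: [0.3964, 0.3623, 0.1127]
orientation: [180.0, -0.0, -90.4]
force: [-0.7, 0.3, -2.9]
opening: 0.0346
gripper_force: 27.4
```

Request:
send_rows(
  plan=[
    [[0, 0, 0, 0, 0, 0], [0, 0, 0, 0, 0, 0], [0, 0, 0, 0, 0, 0], [0, 0, 0, 0, 0, 0], [0, 0, 0, 0, 0, 0], [0, 0, 0, 0, 0, 0]],
  ],
  fingers=1,
)

```text
clock: 8.07
tool_pos: [0.3962, 0.3628, 0.1133]
orientation: [-180.0, 0.0, -90.4]
force: [-0.0, 0.5, 1.2]
opening: 0.0694
gripper_force: 0.0
```

Converted, -10 cm / 80 = -0.125, -8 cm / 80 = -0.1.

Request:
send_rows(
  plan=[
    [[0, 0, -0.0063, 0, 0, 0], [0, 0, -0.025, 0, 0, 0], [0, 0, -0.0625, 0, 0, 0], [0, 0, -0.1, 0, 0, 0], [0, 0, -0.125, 0, 0, 0]],
  ],
)

```text
clock: 8.48
tool_pos: [0.3968, 0.3632, 0.2163]
orientation: [-179.9, 0.1, -90.3]
force: [0.2, 1.2, -0.2]
opening: 0.0877
gripper_force: 0.0
```

```bash
python3 - <<'E'
from h import *
print(ctrl.get_obs()['tool_pos'],go((.43,.03,.21),-90))
s=snap('top')
cv2.imwrite('pics/t2.png',cv2.resize(s['img'][150:240,100:400,::-1],None,fx=2.6,fy=2.6))
E
```

```text
[0.39676557 0.36320504 0.21633287] [33.3  -3.52  0.58 -0.11  0.11 -0.34]
```

View pics/t2.png

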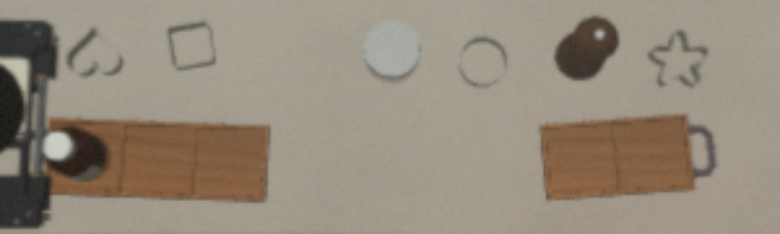

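The bottle stands in the loop pocket of the long tray. Next is the round cutter, measured from picture w1.

```bash
python3 - <<'E'
from h import *
s=dict(img=cv2.imread('pics/w1.png')[:,:,::-1].copy(),K=[[319,0,248.8],[0,319,187],[0,0,1]],k1=-.0046,pose=np.array([[-1,.003,.002,.432],[.003,.967,.255,-.228],[-.001,.255,-.967,.409],[0,0,0,1]]))
for z in (.005,.018,.025):
  for b in blobs(s,z,rows=(0,219)):
    if 100<b[0][0]<200:print(z,b)
E
```

```text
0.005 ((163, 184, 43, 35), array([ 518., -103.]), 58, [array([523.9, -94.4]), array([36.1, 58. ]), np.float64(53.3)], array([ 491., -126.], dtype=float32), array([546., -79.], dtype=float32))
0.005 ((175, 174, 36, 28), array([ 507., -117.]), 53, [array([ 501.5, -125.7]), array([20. , 52.7]), np.float64(55.2)], array([ 484., -139.], dtype=float32), array([ 529., -102.], dtype=float32))
0.005 ((119, 76, 82, 61), array([ 542., -225.]), 100, [array([ 542.6, -226.8]), array([99.5, 71.1]), np.float64(12.8)], array([ 492., -260.], dtype=float32), array([ 592., -188.], dtype=float32))
0.005 ((146, 0, 57, 32), array([ 517., -332.]), 66, [array([ 519.8, -322.8]), array([29.5, 65.6]), np.float64(76.0)], array([ 486., -342.], dtype=float32), array([ 549., -309.], dtype=float32))
0.018 ((163, 184, 43, 35), array([ 515., -107.]), 56, [array([520.9, -98.7]), array([34.9, 56.1]), np.float64(53.3)], array([ 489., -129.], dtype=float32), array([543., -83.], dtype=float32))
0.018 ((175, 174, 36, 28), array([ 505., -121.]), 51, [array([ 499.3, -129. ]), array([19.4, 51. ]), np.float64(55.2)], array([ 48
[... 531 characters left out ...]
]), array([34.3, 55.1]), np.float64(53.3)], array([ 488., -131.], dtype=float32), array([541., -86.], dtype=float32))
0.025 ((175, 174, 36, 28), array([ 504., -123.]), 50, [array([ 498.1, -130.7]), array([19., 50.]), np.float64(55.2)], array([ 481., -144.], dtype=float32), array([ 524., -109.], dtype=float32))
0.025 ((119, 76, 82, 61), array([ 537., -225.]), 95, [array([ 537.1, -226.8]), array([94.6, 67.6]), np.float64(12.8)], array([ 489., -258.], dtype=float32), array([ 584., -190.], dtype=float32))
0.025 ((146, 0, 57, 32), array([ 513., -327.]), 62, [array([ 515.5, -318.1]), array([28. , 62.4]), np.float64(76.0)], array([ 483., -336.], dtype=float32), array([ 543., -305.], dtype=float32))
```

Converted, 32.2 cm / 80 = 0.4025, 28.2 cm / 80 = 0.3525.

Request:
send_rows(
  plan=[
    [[0.0513, -0.0063, 0, 0, 0, 0], [0.1025, -0.0163, 0, 0, 0, 0], [0.1525, -0.0275, 0, 0, 0, 0], [0.2025, -0.0388, 0, 0, 0, 0], [0.2525, -0.05, 0, 0, 0, 0], [0.3025, -0.0625, 0, 0, 0, 0], [0.3525, -0.075, 0, 0, 0, 0], [0.4025, -0.0875, 0, 0, 0, 0]],
  ],
)

```text
clock: 9.2
tool_pos: [0.4641, 0.0384, 0.2137]
orientation: [-179.9, 0.0, -90.3]
force: [0.5, 0.3, 0.5]
opening: 0.0875
gripper_force: 0.0
```

Converted, 9 cm / 80 = 0.1125, 8 cm / 80 = 0.1.

Request:
send_rows(
  plan=[
    [[0.0375, -0.0125, 0, 0, 0, 0], [0.075, -0.025, 0, 0, 0, 0], [0.1, -0.0313, 0, 0, 0, 0], [0.1125, -0.0375, 0, 0, 0, 0], [0.1125, -0.0375, 0, 0, 0, 0]],
  ],
)

```text
clock: 9.62
tool_pos: [0.494, -0.0516, 0.2131]
orientation: [180.0, -0.0, -90.5]
force: [-0.2, 0.1, -0.4]
opening: 0.0876
gripper_force: 0.0
```

```bash
python3 - <<'E'
from h import *
s=snap('wrist','w5');print(ctrl.get_obs()['tool_pos'])
for z in (.005,.025):
  for b in blobs(s,z,rows=(0,219)):
    if 60<b[0][0]<330:print(z,b)
print(go((.512,-.106,.06),-90),go((.512,-.106,.01),-90))
E
```

```text
[ 0.49366402 -0.05058807  0.2130112 ]
0.005 ((198, 182, 61, 37), array([519.,   6.]), 74, [array([516.4, -10.4]), array([39.4, 74.1]), np.float64(79.5)], array([484., -30.], dtype=float32), array([556.,  16.], dtype=float32))
0.005 ((205, 87, 48, 54), array([ 515., -108.]), 59, [array([ 521.2, -104.9]), array([43.3, 58.7]), np.float64(28.1)], array([ 490., -137.], dtype=float32), array([543., -79.], dtype=float32))
0.005 ((297, 0, 91, 48), array([ 395., -204.]), 103, [array([ 394.6, -203.2]), array([93.6, 46.2]), np.float64(4.4)], array([ 346., -223.], dtype=float32), array([ 443., -178.], dtype=float32))
0.005 ((192, 0, 57, 29), array([ 522., -222.]), 58, [array([ 522.6, -210.2]), array([26.5, 58. ]), np.float64(89.5)], array([ 493., -224.], dtype=float32), array([ 551., -197.], dtype=float32))
0.025 ((198, 182, 61, 37), array([518.,  -1.]), 70, [array([515.1, -16.4]), array([37.2, 70. ]), np.float64(79.5)], array([484., -35.], dtype=float32), array([553.,   8.], dtype=float32))
0.025 ((205, 87, 48, 54), array([ 513., -109.]), 56, [array([ 519.7, -105.7]), array([40.9, 55.5]), np.float64(28.1)], array([ 490., -136.], dtype=float32), array([540., -82.], dtype=float32))
0.025 ((297, 0, 91, 48), array([ 400., -200.]), 97, [array([ 400. , -198.7]), array([88.5, 43.7]), np.float64(4.4)], array([ 354., -217.], dtype=float32), array([ 446., -174.], dtype=float32))
0.025 ((192, 0, 57, 29), array([ 521., -216.]), 55, [array([ 521. , -205.3]), array([25.1, 54.8]), np.float64(89.5)], array([ 493., -218.], dtype=float32), array([ 548., -193.], dtype=float32))
[ 5.53 -1.88 15.3   0.02 -0.   -0.48] [ 5.52e+00 -1.89e+00  2.03e+01  2.00e-02 -0.00e+00 -4.80e-01]
```

Converted, 20.3 cm / 80 = 0.2538, 5.8 cm / 80 = 0.0725.

Request:
send_rows(
  plan=[
    [[0.0375, -0.0125, 0.0125, 0, 0, 0], [0.0725, -0.025, 0.0375, 0, 0, 0], [0.0725, -0.025, 0.0875, 0, 0, 0], [0.0725, -0.025, 0.1375, 0, 0, 0], [0.0725, -0.025, 0.1875, 0, 0, 0], [0.0725, -0.025, 0.225, 0, 0, 0], [0.0725, -0.025, 0.25, 0, 0, 0], [0.0725, -0.025, 0.2538, 0, 0, 0]],
  ],
)

```text
clock: 10.33
tool_pos: [0.5105, -0.1071, 0.0066]
orientation: [179.6, -0.0, -90.3]
force: [1.0, -0.6, -0.6]
opening: 0.0874
gripper_force: 0.0
```

Request:
send_rows(
  plan=[
    [[0, 0, 0, 0, 0, 0], [0, 0, 0, 0, 0, 0], [0, 0, 0, 0, 0, 0], [0, 0, 0, 0, 0, 0], [0, 0, 0, 0, 0, 0], [0, 0, 0, 0, 0, 0], [0, 0, 0, 0, 0, 0], [0, 0, 0, 0, 0, 0]],
  ],
  fingers=0,
)

```text
clock: 11.0
tool_pos: [0.5138, -0.108, 0.0112]
orientation: [-179.9, 0.0, -90.4]
force: [-1.6, 2.1, 8.1]
opening: 0.0549
gripper_force: 30.0
```

```bash
python3 - <<'E'
from h import *
print(go((.43,-.02,.13),-90),go((.394,.2775,.06),-92),ctrl.get_obs()['force'])
E
```

```text
[-8.750e+00  8.410e+00 -1.189e+01 -9.000e-02  1.000e-02 -3.500e-01] [-3.847e+01  1.221e+01 -4.890e+00 -9.000e-02  1.000e-02  1.650e+00] [-1.60124207  2.13718159  8.07912363]
```

Request:
send_rows(
  plan=[
    [[0, 0, -0.0063, 0, 0, 0], [0, 0, -0.025, 0, 0, 0], [0, 0, -0.0563, 0, 0, 0], [0, 0, -0.0875, 0, 0, 0], [0, 0, -0.1125, 0, 0, 0], [0, 0, -0.125, 0, 0, 0], [0, 0, -0.125, 0, 0, 0]],
  ],
)

```text
clock: 11.58
tool_pos: [0.5147, -0.1081, 0.1128]
orientation: [-179.7, 0.0, -90.4]
force: [0.5, 1.4, -1.1]
opening: 0.0547
gripper_force: 30.0
```

```bash
python3 - <<'E'
from h import *
o=ctrl.get_obs();print(o['tool_pos'],o['opening'],o['force'])
print(go((.394,.2775,.11),-92))
s=snap('wrist','w6')
E
```

```text
[ 0.51466108 -0.1080531   0.11277457] 0.054696613081703545 [ 0.46736821  1.44727559 -1.06025876]
[-3.848e+01  1.231e+01  2.400e-01 -2.700e-01  3.000e-02  1.640e+00]
```

View pics/w6.png

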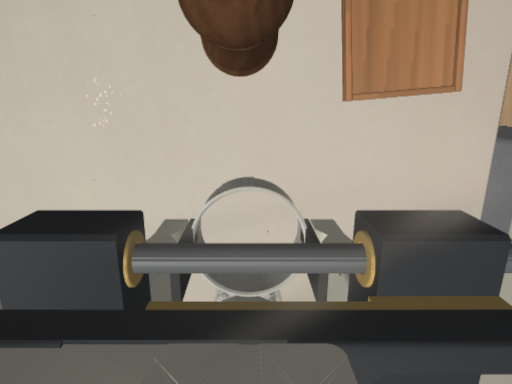

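The cutter is held level between the pads, its rim centred near (250,241).

```bash
python3 - <<'E'
from h import *
s=snap('wrist');print(ctrl.get_obs()['tool_pos'],onplane(s,(250,187),.128),onplane(s,(250,296),.128),onplane(s,(193,241),.128),onplane(s,(306,241),.128))
E
```

```text
[ 0.51286626 -0.10803252  0.10989046] [ 0.51305028 -0.1390947   0.128     ] [ 0.51337633 -0.08198657  0.128     ] [ 0.54071062 -0.11230962  0.128     ] [ 0.48620674 -0.11200888  0.128     ]
```

Converted, -28.4 cm / 80 = -0.355, -24.5 cm / 80 = -0.3063, 1.6 degrees / 90 = 0.0178.

Request:
send_rows(
  plan=[
    [[-0.0188, 0.0063, 0, 0, 0, 0.0022], [-0.0563, 0.0175, 0, 0, 0, 0.0044], [-0.1063, 0.0338, 0, 0, 0, 0.0067], [-0.1563, 0.05, 0, 0, 0, 0.0089], [-0.2063, 0.0663, 0, 0, 0, 0.0111], [-0.2563, 0.0813, 0, 0, 0, 0.0133], [-0.3063, 0.0975, 0, 0, 0, 0.0156], [-0.355, 0.1138, 0, 0, 0, 0.0178]],
  ],
)

```text
clock: 12.35
tool_pos: [0.4226, 0.1765, 0.1088]
orientation: [179.9, -0.1, -92.0]
force: [1.2, 0.5, -0.6]
opening: 0.0547
gripper_force: 30.0
```

Converted, -10 cm / 80 = -0.125, -9.7 cm / 80 = -0.1213.

Request:
send_rows(
  plan=[
    [[-0.0438, 0.0138, 0, 0, 0, 0], [-0.0813, 0.0263, 0, 0, 0, 0], [-0.1063, 0.0338, 0, 0, 0, 0], [-0.1213, 0.0388, 0, 0, 0, 0], [-0.125, 0.04, 0, 0, 0, 0], [-0.125, 0.04, 0, 0, 0, 0]],
  ],
)

```text
clock: 12.85
tool_pos: [0.3951, 0.2763, 0.109]
orientation: [179.9, -0.1, -91.9]
force: [-0.2, 0.4, -1.4]
opening: 0.0544
gripper_force: 30.0
```

```bash
python3 - <<'E'
from h import *
print(ctrl.get_obs()['tool_pos'],go((.394,.2775,.017),-92))
E
```

```text
[0.39514496 0.27628809 0.10898489] [-0.13  0.11  9.2   0.07 -0.11  0.1 ]
```

Converted, 9.2 cm / 80 = 0.115, 9.1 cm / 80 = 0.1138.

Request:
send_rows(
  plan=[
    [[-0.0025, 0.0013, 0.025, 0, 0, 0], [-0.0025, 0.0013, 0.0625, 0, 0, 0], [-0.0025, 0.0013, 0.0938, 0, 0, 0], [-0.0025, 0.0013, 0.1088, 0, 0, 0], [-0.0025, 0.0013, 0.1138, 0, 0, 0], [-0.0025, 0.0013, 0.115, 0, 0, 0], [-0.0025, 0.0013, 0.115, 0, 0, 0]],
  ],
)

```text
clock: 13.43
tool_pos: [0.3952, 0.2779, 0.0183]
orientation: [180.0, -0.0, -92.0]
force: [0.4, -0.7, 0.0]
opening: 0.0547
gripper_force: 30.0
```

Request:
send_rows(
  plan=[
    [[0, 0, 0, 0, 0, 0], [0, 0, 0, 0, 0, 0], [0, 0, 0, 0, 0, 0], [0, 0, 0, 0, 0, 0], [0, 0, 0, 0, 0, 0]],
  ],
  fingers=1,
)

```text
clock: 13.85
tool_pos: [0.395, 0.2788, 0.0186]
orientation: [-180.0, 0.0, -92.0]
force: [-0.4, -0.9, 0.3]
opening: 0.0822
gripper_force: 0.0
```

Converted, -15 cm / 80 = -0.1875, -12 cm / 80 = -0.15.

Request:
send_rows(
  plan=[
    [[0, 0, -0.0125, 0, 0, 0], [0, 0, -0.05, 0, 0, 0], [0, 0, -0.1, 0, 0, 0], [0, 0, -0.15, 0, 0, 0], [0, 0, -0.1875, 0, 0, 0], [0, 0, -0.1875, 0, 0, 0]],
  ],
)

```text
clock: 14.35
tool_pos: [0.3973, 0.2813, 0.175]
orientation: [-179.6, 0.5, -91.9]
force: [1.2, 1.8, -0.3]
opening: 0.088
gripper_force: 0.0
```

```bash
python3 - <<'E'
from h import *
print(ctrl.get_obs()['tool_pos'])
s=snap('scene')
cv2.imwrite('pics/s2.png',cv2.resize(s['img'][170:350,90:290,::-1],None,fx=3,fy=3))
print(go((.50,.352,.16),-180),go((.511,.352,.010),-180),go((.511,.352,.010),0))
E
```

```text
[0.39725352 0.28127436 0.17498431]
[ -7.5  -10.13   1.29   0.09   0.48  88.07] [ -7.44 -11.17  16.29   0.09   0.48  88.07] [-7.440e+00 -1.117e+01  1.629e+01 -4.900e-01  9.000e-02 -9.193e+01]
```

View pics/s2.png

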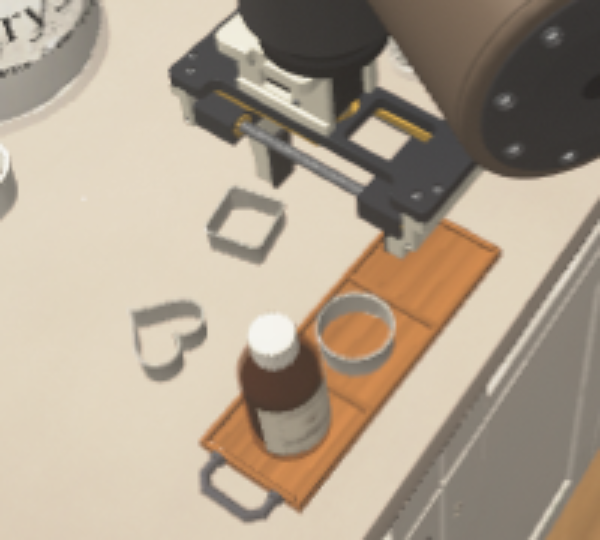

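The round cutter sits in the middle pocket and the bottle stands. Next is the heart.

Converted, -11.1 cm / 80 = -0.1388, -7.4 cm / 80 = -0.0925, -56 degrees / 90 = -0.6222.

Request:
send_rows(
  plan=[
    [[-0.0125, -0.0188, 0, 0, 0, -0.0778], [-0.025, -0.0375, 0, 0, 0, -0.1556], [-0.0375, -0.0563, 0, 0, 0, -0.2333], [-0.05, -0.075, 0, 0, 0, -0.3111], [-0.0625, -0.0938, 0, 0, 0, -0.3889], [-0.075, -0.1125, 0, 0, 0, -0.4667], [-0.0838, -0.1263, 0, 0, 0, -0.5444], [-0.0925, -0.1388, 0, 0, 0, -0.6222]],
  ],
)

```text
clock: 15.07
tool_pos: [0.5086, 0.3487, 0.1667]
orientation: [179.9, 0.0, -35.6]
force: [-1.0, -0.0, -0.2]
opening: 0.0877
gripper_force: 0.0
```

Converted, 6 cm / 80 = 0.075, 5 cm / 80 = 0.0625, -39 degrees / 90 = -0.4333.

Request:
send_rows(
  plan=[
    [[0, 0, 0.0125, 0, 0, -0.0778], [0, 0, 0.025, 0, 0, -0.1556], [0, 0, 0.0375, 0, 0, -0.2333], [0, 0, 0.05, 0, 0, -0.3111], [0, 0, 0.0625, 0, 0, -0.3889], [0, 0, 0.075, 0, 0, -0.4333], [0, 0, 0.075, 0, 0, -0.4333]],
  ],
)

```text
clock: 15.65
tool_pos: [0.5068, 0.3473, 0.105]
orientation: [179.8, 0.2, 3.2]
force: [-0.4, 0.4, -0.3]
opening: 0.0875
gripper_force: 0.0
```

```bash
python3 - <<'E'
from h import *
o=ctrl.get_obs();print(o['tool_pos'],o['orientation'],go((.511,.352,.010),3))
E
```

```text
[0.50682271 0.34733826 0.10499157] [179.81523965   0.21880569   3.19348053] [ 0.48 -0.47  9.5   0.19  0.22  0.19]
```

Converted, 9.4 cm / 80 = 0.1175, 8.8 cm / 80 = 0.11.

Request:
send_rows(
  plan=[
    [[0.0025, -0.0025, 0.025, 0, 0, 0], [0.005, -0.005, 0.0625, 0, 0, 0], [0.005, -0.005, 0.0938, 0, 0, 0], [0.005, -0.005, 0.11, 0, 0, 0], [0.005, -0.005, 0.1175, 0, 0, 0], [0.005, -0.005, 0.1175, 0, 0, 0]],
  ],
)

```text
clock: 16.15
tool_pos: [0.5114, 0.3521, 0.0126]
orientation: [179.9, 0.1, 2.9]
force: [0.2, 0.0, 0.4]
opening: 0.0877
gripper_force: 0.0
```

Request:
send_rows(
  plan=[
    [[0, 0, 0, 0, 0, 0], [0, 0, 0, 0, 0, 0], [0, 0, 0, 0, 0, 0], [0, 0, 0, 0, 0, 0], [0, 0, 0, 0, 0, 0], [0, 0, 0, 0, 0, 0], [0, 0, 0, 0, 0, 0]],
  ],
  fingers=0,
)

```text
clock: 16.73
tool_pos: [0.5125, 0.3533, 0.0151]
orientation: [-179.9, -0.1, 3.0]
force: [-1.0, -1.2, 6.5]
opening: 0.0622
gripper_force: 30.0
```

Converted, -10 cm / 80 = -0.125, -9 cm / 80 = -0.1125.

Request:
send_rows(
  plan=[
    [[0, 0, -0.0063, 0, 0, 0], [0, 0, -0.025, 0, 0, 0], [0, 0, -0.0563, 0, 0, 0], [0, 0, -0.0875, 0, 0, 0], [0, 0, -0.1125, 0, 0, 0], [0, 0, -0.125, 0, 0, 0], [0, 0, -0.125, 0, 0, 0]],
  ],
)

```text
clock: 17.32
tool_pos: [0.5131, 0.3539, 0.117]
orientation: [-179.8, -0.2, 3.0]
force: [0.4, -0.1, -0.5]
opening: 0.0616
gripper_force: 30.0
```

```bash
python3 - <<'E'
from h import *
o=ctrl.get_obs();print(o['tool_pos'],o['orientation'],go((.45,.20,.11),-92),go((.391,.1925,.11),-92))
s=snap('wrist','w7')
E
```

```text
[0.51311835 0.35390322 0.11698437] [-179.81756147   -0.18752634    3.04715299] [-7.120e+00  1.504e+01  6.300e-01 -2.900e-01  1.000e-02  9.505e+01] [-1.305e+01  1.547e+01  6.100e-01 -2.900e-01  1.000e-02  9.505e+01]
```

View pics/w7.png

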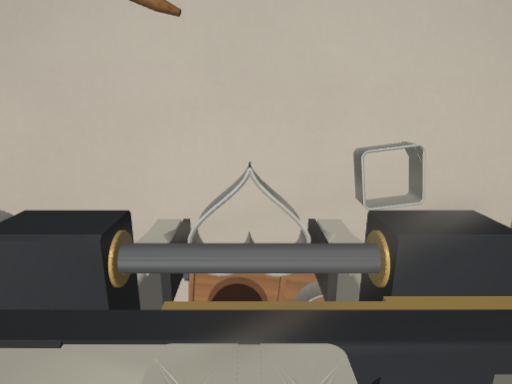

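The heart is held squarely, with its point at (250,165).

Converted, 15 cm / 80 = 0.1875, -7.1 cm / 80 = -0.0888, 54 degrees / 90 = 0.6.

Request:
send_rows(
  plan=[
    [[-0.0063, 0.0125, 0, 0, 0, 0.0556], [-0.0175, 0.0375, 0, 0, 0, 0.1333], [-0.03, 0.0625, 0, 0, 0, 0.2111], [-0.0413, 0.0875, 0, 0, 0, 0.2889], [-0.0538, 0.1125, 0, 0, 0, 0.3667], [-0.065, 0.1375, 0, 0, 0, 0.4444], [-0.0775, 0.1625, 0, 0, 0, 0.5222], [-0.0888, 0.1875, 0, 0, 0, 0.6]],
  ],
)

```text
clock: 18.03
tool_pos: [0.4477, 0.1976, 0.1125]
orientation: [179.8, 0.0, -51.3]
force: [0.2, -0.2, -0.5]
opening: 0.0616
gripper_force: 30.0
```

```bash
python3 - <<'E'
from h import *
o=ctrl.get_obs();print(o['tool_pos'],o['orientation'],go((.391,.2025,.11),-92))
E
```

```text
[0.44769221 0.19759939 0.11254811] [ 1.79840522e+02  9.95945816e-04 -5.13262869e+01] [-3.93  4.12  0.27  0.15 -0.06 40.67]
```

Converted, 5 cm / 80 = 0.0625, 4.1 cm / 80 = 0.0513, 40.5 degrees / 90 = 0.45.

Request:
send_rows(
  plan=[
    [[-0.0088, 0.0088, 0, 0, 0, 0.0778], [-0.0175, 0.0175, 0.0063, 0, 0, 0.1556], [-0.0263, 0.0263, 0.0125, 0, 0, 0.2333], [-0.035, 0.035, 0.025, 0, 0, 0.3111], [-0.0425, 0.045, 0.0375, 0, 0, 0.3889], [-0.0488, 0.0513, 0.05, 0, 0, 0.45], [-0.0488, 0.0513, 0.0625, 0, 0, 0.45], [-0.0488, 0.0513, 0.0625, 0, 0, 0.45]],
  ],
)

```text
clock: 18.7
tool_pos: [0.3908, 0.2021, 0.0616]
orientation: [179.8, -0.2, -91.5]
force: [0.2, -0.2, 0.2]
opening: 0.0617
gripper_force: 30.0
```

```bash
python3 - <<'E'
from h import *
o=ctrl.get_obs();print(o['tool_pos'],o['orientation'],go((.391,.2025,.020),-92))
E
```

```text
[0.39082985 0.20211848 0.06157106] [179.80321936  -0.21196761 -91.47517542] [-0.05 -0.03  4.16  0.2  -0.21  0.52]
```

Converted, 4.2 cm / 80 = 0.0525, 4 cm / 80 = 0.05.

Request:
send_rows(
  plan=[
    [[0, 0, 0.0125, 0, 0, 0], [0, 0, 0.0313, 0, 0, 0], [0, 0, 0.0438, 0, 0, 0], [0, 0, 0.05, 0, 0, 0], [0, 0, 0.0525, 0, 0, 0], [0, 0, 0.0525, 0, 0, 0]],
  ],
)

```text
clock: 19.2
tool_pos: [0.3926, 0.2035, 0.0218]
orientation: [180.0, -0.1, -91.4]
force: [-0.0, 0.2, 0.1]
opening: 0.0617
gripper_force: 30.0
```

Request:
send_rows(
  plan=[
    [[0, 0, 0, 0, 0, 0], [0, 0, 0, 0, 0, 0], [0, 0, 0, 0, 0, 0], [0, 0, 0, 0, 0, 0], [0, 0, 0, 0, 0, 0]],
  ],
  fingers=1,
)

```text
clock: 19.62
tool_pos: [0.3929, 0.204, 0.0224]
orientation: [-180.0, 0.0, -91.5]
force: [-0.0, 0.0, 0.3]
opening: 0.0859
gripper_force: 0.0
```

Converted, -19 cm / 80 = -0.2375, -16 cm / 80 = -0.2.

Request:
send_rows(
  plan=[
    [[0, 0, -0.0125, 0, 0, 0], [0, 0, -0.05, 0, 0, 0], [0, 0, -0.1, 0, 0, 0], [0, 0, -0.15, 0, 0, 0], [0, 0, -0.2, 0, 0, 0], [0, 0, -0.2375, 0, 0, 0], [0, 0, -0.2375, 0, 0, 0]],
  ],
)

```text
clock: 20.2
tool_pos: [0.3953, 0.2059, 0.219]
orientation: [-179.5, 0.4, -91.4]
force: [1.5, 1.1, -1.1]
opening: 0.0872
gripper_force: 0.0
```

```bash
python3 - <<'E'
from h import *
print(ctrl.get_obs()['tool_pos'],go((.43,-.15,.25),-90))
s=snap('scene')
cv2.imwrite('pics/s3.png',cv2.resize(s['img'][170:350,90:290,::-1],None,fx=3,fy=3))
E
```

```text
[0.39530872 0.20592655 0.21899292] [35.47 -4.36 -3.34 -0.47  0.44 -1.4 ]
```

View pics/s3.png

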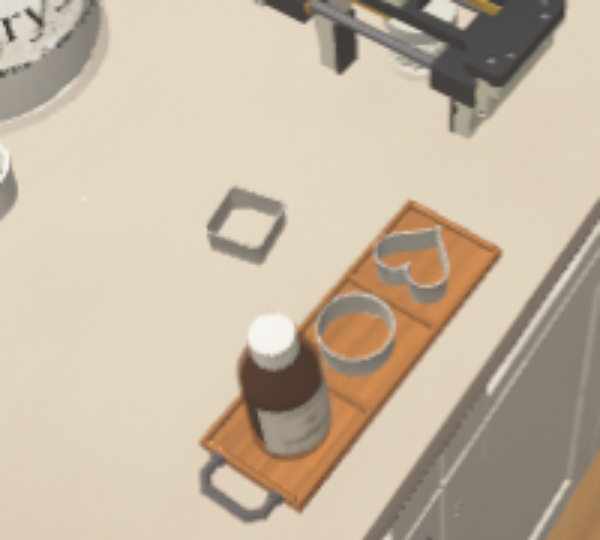

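All three are in the long tray, with the heart flat in the far pocket. I compute the mill position from w1 while moving towards it.

```bash
python3 - <<'E'
from h import *
s=dict(img=cv2.imread('pics/w1.png')[:,:,::-1].copy(),K=[[319,0,248.8],[0,319,187],[0,0,1]],k1=-.0046,pose=np.array([[-1,.003,.002,.432],[.003,.967,.255,-.228],[-.001,.255,-.967,.409],[0,0,0,1]]))
print(onplane(s,(141,108),.147),onplane(s,(150,106),.124),onplane(s,(120,106),.124),onplane(s,(150,77),.124),onplane(s,(150,135),.124),onplane(s,(200,104),.02))
g=s['img'][70:140,110:210].mean(2)
print('dark');cap(s,.124,(0,60,10),(20,255,110),cols=(100,220))
print('knob');cap(s,.147,(0,0,130),(179,120,255),rows=(90,125),cols=(128,160),amin=20)
E
```

```text
[ 0.51835979 -0.22435821  0.147     ] [ 0.51798033 -0.22569306  0.124     ] [ 0.54402649 -0.22579207  0.124     ] [ 0.51603458 -0.24953868  0.124     ] [ 0.52002106 -0.20076542  0.124     ] [ 0.49007815 -0.22693324  0.02      ]
dark
(120, 77, 80, 59) [ 475. -250.] [ 544. -201.] [ 510. -227.]
knob
(133, 101, 13, 14) [ 515. -230.] [ 525. -220.] [ 520. -225.]
```

Converted, 32 cm / 80 = 0.4, 28 cm / 80 = 0.35.

Request:
send_rows(
  plan=[
    [[0.05, -0.0063, -0.005, 0, 0, 0], [0.1, -0.0125, -0.01, 0, 0, 0], [0.15, -0.0188, -0.015, 0, 0, 0], [0.2, -0.025, -0.02, 0, 0, 0], [0.25, -0.0313, -0.025, 0, 0, 0], [0.3, -0.0375, -0.03, 0, 0, 0], [0.35, -0.0438, -0.035, 0, 0, 0], [0.4, -0.05, -0.04, 0, 0, 0]],
  ],
)

```text
clock: 20.92
tool_pos: [0.4237, -0.1191, 0.2438]
orientation: [180.0, 0.0, -91.4]
force: [1.0, 0.0, -0.6]
opening: 0.0879
gripper_force: 0.0
```

Converted, 3.4 cm / 80 = 0.0425, 2 cm / 80 = 0.025.

Request:
send_rows(
  plan=[
    [[0.025, -0.0025, 0, 0, 0, 0], [0.0425, -0.0038, 0, 0, 0, 0], [0.0425, -0.0038, 0, 0, 0, 0]],
  ],
)

```text
clock: 21.17
tool_pos: [0.4259, -0.1534, 0.243]
orientation: [179.9, -0.0, -91.6]
force: [0.4, 0.4, -0.9]
opening: 0.0876
gripper_force: 0.0
```

```bash
python3 - <<'E'
from h import *
s=snap('wrist','w8')
x,y,w,h=60,40,170,140
cv2.imwrite('pics/w8c.png',cv2.resize(s['img'][y:y+h,x:x+w,::-1],None,fx=4,fy=4))
print(ctrl.get_obs()['tool_pos'],ctrl.get_obs()['orientation'])
print('dark');cap(s,.124,(0,60,10),(20,255,110),cols=(60,230))
import pickle;pickle.dump({k:np.array(s[k]) for k in('img','K','k1','pose')},open('w8.p','wb'))
E
```

```text
[ 0.42591779 -0.15234483  0.24304964] [ 1.79882752e+02  3.11237195e-03 -9.16378535e+01]
dark
(106, 72, 85, 61) [ 473. -249.] [ 544. -200.] [ 509. -226.]
```

View pics/w8c.png

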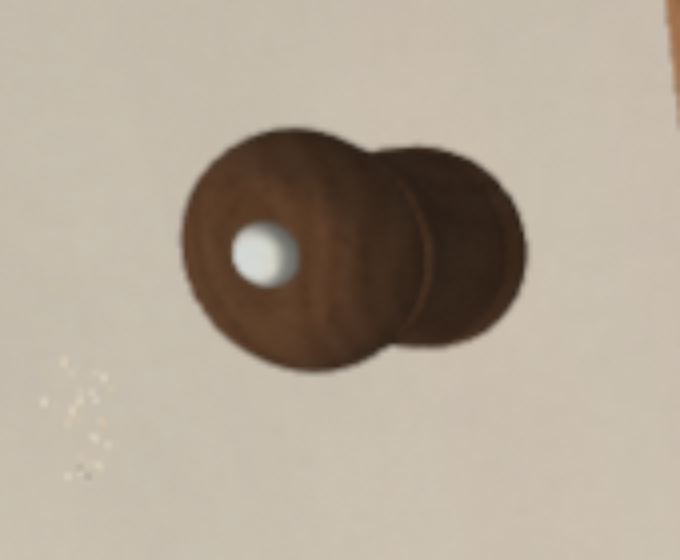

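The silver knob is at crop (265,254) and the head is about 245 px wide at 4x. Both views put the mill at (0.519, -0.225).

```bash
python3 - <<'E'
from h import *
print(go((.519,-.225,.105),-90))
E
```

```text
[ 7.   -9.54 13.79  0.12  0.   -1.64]
```

Converted, 13.8 cm / 80 = 0.1725, 13 cm / 80 = 0.1625, -1.6 degrees / 90 = -0.0178.

Request:
send_rows(
  plan=[
    [[0.0288, -0.0388, 0, 0, 0, -0.0056], [0.0575, -0.0775, 0.0125, 0, 0, -0.0111], [0.08, -0.1088, 0.025, 0, 0, -0.0178], [0.0875, -0.1188, 0.0563, 0, 0, -0.0178], [0.0875, -0.1188, 0.1, 0, 0, -0.0178], [0.0875, -0.1188, 0.1375, 0, 0, -0.0178], [0.0875, -0.1188, 0.1625, 0, 0, -0.0178], [0.0875, -0.1188, 0.1725, 0, 0, -0.0178]],
  ],
)

```text
clock: 21.88
tool_pos: [0.5175, -0.2222, 0.1022]
orientation: [179.6, 0.1, -89.9]
force: [-0.6, -0.1, -0.8]
opening: 0.088
gripper_force: 0.0
```

Request:
send_rows(
  plan=[
    [[0, 0, 0, 0, 0, 0], [0, 0, 0, 0, 0, 0], [0, 0, 0, 0, 0, 0], [0, 0, 0, 0, 0, 0], [0, 0, 0, 0, 0, 0], [0, 0, 0, 0, 0, 0], [0, 0, 0, 0, 0, 0], [0, 0, 0, 0, 0, 0]],
  ],
  fingers=0,
)

```text
clock: 22.55
tool_pos: [0.5201, -0.2238, 0.1069]
orientation: [-180.0, -0.0, -89.9]
force: [-0.0, 0.2, 6.3]
opening: 0.0469
gripper_force: 30.0
```

Converted, -3.5 cm / 80 = -0.0438, -3 cm / 80 = -0.0375.

Request:
send_rows(
  plan=[
    [[0, 0, -0.005, 0, 0, 0], [0, 0, -0.015, 0, 0, 0], [0, 0, -0.0275, 0, 0, 0], [0, 0, -0.0375, 0, 0, 0], [0, 0, -0.0438, 0, 0, 0], [0, 0, -0.0438, 0, 0, 0]],
  ],
)

```text
clock: 23.05
tool_pos: [0.5208, -0.2237, 0.1429]
orientation: [-179.8, -0.0, -89.9]
force: [-0.2, 0.1, -1.6]
opening: 0.0469
gripper_force: 30.0
```

```bash
python3 - <<'E'
from h import *
o=ctrl.get_obs();print(o['orientation'],go((.4026,-.308,.140),-90))
E
```

```text
[-1.79843798e+02 -2.45708186e-02 -8.98523543e+01] [ 8.4  11.84  0.26 -0.16 -0.02  0.15]
```

Converted, 11.8 cm / 80 = 0.1475, 8.4 cm / 80 = 0.105.

Request:
send_rows(
  plan=[
    [[0.0063, 0.0088, 0, 0, 0, 0], [0.0188, 0.0263, 0, 0, 0, 0], [0.0363, 0.0513, 0, 0, 0, 0], [0.055, 0.0775, 0, 0, 0, 0], [0.0738, 0.1038, 0, 0, 0, 0], [0.09, 0.1263, 0, 0, 0, 0], [0.1013, 0.1425, 0, 0, 0, 0], [0.105, 0.1475, 0, 0, 0, 0]],
  ],
)

```text
clock: 23.72
tool_pos: [0.3985, -0.3089, 0.1406]
orientation: [179.9, 0.0, -90.0]
force: [-0.4, 0.4, -1.2]
opening: 0.0473
gripper_force: 30.0
```

Request:
send_rows(
  plan=[
    [[0, 0, 0, 0, 0, 0], [0, 0, 0, 0, 0, 0]],
  ],
)

```text
clock: 23.88
tool_pos: [0.4016, -0.3081, 0.1411]
orientation: [-180.0, 0.0, -89.9]
force: [0.7, -0.2, -1.8]
opening: 0.0469
gripper_force: 30.0
```

```bash
python3 - <<'E'
from h import *
o=ctrl.get_obs();print(o['tool_pos'],go((.4026,-.308,.1125),-90))
E
```

```text
[ 0.40159822 -0.30814994  0.14106242] [-0.01 -0.1   2.86 -0.    0.    0.08]
```

Request:
send_rows(
  plan=[
    [[0, -0.0013, 0.01, 0, 0, 0], [0, -0.0013, 0.0213, 0, 0, 0], [0, -0.0013, 0.03, 0, 0, 0], [0, -0.0013, 0.0338, 0, 0, 0], [0, -0.0013, 0.0363, 0, 0, 0], [0, -0.0013, 0.0363, 0, 0, 0], [0, -0.0013, 0.0363, 0, 0, 0]],
  ],
)

```text
clock: 24.47
tool_pos: [0.4029, -0.3077, 0.112]
orientation: [179.9, 0.0, -89.8]
force: [-1.8, 0.7, 2.7]
opening: 0.0464
gripper_force: 30.0
```

Request:
send_rows(
  plan=[
    [[0, 0, 0, 0, 0, 0], [0, 0, 0, 0, 0, 0], [0, 0, 0, 0, 0, 0], [0, 0, 0, 0, 0, 0], [0, 0, 0, 0, 0, 0], [0, 0, 0, 0, 0, 0]],
  ],
  fingers=1,
)

```text
clock: 24.97
tool_pos: [0.4032, -0.3079, 0.1121]
orientation: [-180.0, -0.0, -89.9]
force: [0.6, -0.1, -0.5]
opening: 0.0811
gripper_force: 0.0
```

Converted, -11 cm / 80 = -0.1375, -8 cm / 80 = -0.1.

Request:
send_rows(
  plan=[
    [[0, 0, -0.0063, 0, 0, 0], [0, 0, -0.025, 0, 0, 0], [0, 0, -0.0625, 0, 0, 0], [0, 0, -0.1, 0, 0, 0], [0, 0, -0.1375, 0, 0, 0], [0, 0, -0.1375, 0, 0, 0]],
  ],
)

```text
clock: 25.47
tool_pos: [0.4058, -0.3095, 0.2288]
orientation: [-179.5, -0.3, -89.8]
force: [1.3, -0.2, 0.9]
opening: 0.0877
gripper_force: 0.0
```

```bash
python3 - <<'E'
from h import *
o=ctrl.get_obs();print(o['tool_pos'],go((.46,.30,.22),-90+11))
E
```

```text
[ 0.40581634 -0.3095154   0.22876782] [-60.94  -5.62   0.64  -0.47  -0.32 -10.81]
```

Converted, -32.8 cm / 80 = -0.41, -28.7 cm / 80 = -0.3588.

Request:
send_rows(
  plan=[
    [[-0.0513, -0.005, 0, 0, 0, 0], [-0.1025, -0.01, 0, 0, 0, 0], [-0.1538, -0.015, 0, 0, 0, 0], [-0.205, -0.02, 0, 0, 0, 0], [-0.2563, -0.025, 0, 0, 0, 0], [-0.3075, -0.03, 0, 0, 0, 0], [-0.3588, -0.035, 0, 0, 0, 0], [-0.41, -0.04, 0, 0, 0, 0]],
  ],
)

```text
clock: 26.13
tool_pos: [0.434, 0.0222, 0.2228]
orientation: [-179.9, 0.0, -89.9]
force: [0.8, 0.7, -0.6]
opening: 0.0878
gripper_force: 0.0
```

Converted, -28 cm / 80 = -0.35, -27 cm / 80 = -0.3375.

Request:
send_rows(
  plan=[
    [[-0.0513, -0.005, 0, 0, 0, 0], [-0.1025, -0.01, 0, 0, 0, 0], [-0.1538, -0.015, 0, 0, 0, 0], [-0.205, -0.02, 0, 0, 0, 0], [-0.2563, -0.025, 0, 0, 0, 0], [-0.3075, -0.0288, 0, 0, 0, 0], [-0.3375, -0.03, 0, 0, 0, 0], [-0.35, -0.03, 0, 0, 0, 0]],
  ],
)

```text
clock: 26.8
tool_pos: [0.4577, 0.3036, 0.2218]
orientation: [-180.0, -0.0, -89.7]
force: [0.6, -0.1, -0.0]
opening: 0.0878
gripper_force: 0.0
```

Request:
send_rows(
  plan=[
    [[0, 0, 0, 0, 0, 0], [0, 0, 0, 0, 0, 0]],
  ],
)

```text
clock: 26.97
tool_pos: [0.4573, 0.3, 0.2218]
orientation: [180.0, -0.0, -89.8]
force: [0.4, -0.3, -1.1]
opening: 0.0878
gripper_force: 0.0
```

```bash
python3 - <<'E'
from h import *
s=snap('wrist','w9');o=ctrl.get_obs();print(o['tool_pos'],o['orientation'])
for z in (0,.012,.025):
  for b in blobs(s,z,rows=(0,205)):
    if 40<b[0][0]<300:print(z,b)
E
```

```text
[0.45734946 0.2994301  0.22205489] [ 1.79977150e+02 -2.11507485e-02 -8.98666484e+01]
0 ((156, 83, 55, 52), array([534., 239.]), 70, [array([533.6, 238.2]), array([55.6, 51.7]), np.float64(10.2)], array([503., 209.], dtype=float32), array([564., 267.], dtype=float32))
0 ((261, 19, 95, 186), array([393., 250.]), 230, [array([391.8, 249.1]), array([211.7,  94.3]), np.float64(88.4)], array([342., 143.], dtype=float32), array([442., 354.], dtype=float32))
0.012 ((156, 83, 55, 52), array([531., 238.]), 68, [array([531.2, 238. ]), array([53.9, 50.1]), np.float64(10.2)], array([501., 210.], dtype=float32), array([561., 266.], dtype=float32))
0.012 ((261, 19, 95, 186), array([395., 249.]), 223, [array([393.9, 248.6]), array([205. ,  91.3]), np.float64(88.4)], array([345., 146.], dtype=float32), array([442., 350.], dtype=float32))
0.025 ((156, 83, 55, 52), array([529., 238.]), 66, [array([528.6, 237.8]), array([52. , 48.3]), np.float64(10.2)], array([500., 211.], dtype=float32), array([557., 265.], dtype=float32))
0.025 ((261, 19, 95, 186), array([397., 248.]), 215, [array([396.1, 248. ]), array([197.8,  88.1]), np.float64(88.4)], array([349., 149.], dtype=float32), array([443., 346.], dtype=float32))
```

Converted, 21.1 cm / 80 = 0.2638, 20 cm / 80 = 0.25, -10 degrees / 90 = -0.1111.

Request:
send_rows(
  plan=[
    [[0.0263, -0.0313, 0.0125, 0, 0, -0.0556], [0.0525, -0.0625, 0.0375, 0, 0, -0.1111], [0.0763, -0.09, 0.075, 0, 0, -0.1111], [0.0763, -0.09, 0.125, 0, 0, -0.1111], [0.0763, -0.09, 0.175, 0, 0, -0.1111], [0.0763, -0.09, 0.2188, 0, 0, -0.1111], [0.0763, -0.09, 0.25, 0, 0, -0.1111], [0.0763, -0.09, 0.2638, 0, 0, -0.1111]],
  ],
)

```text
clock: 27.68
tool_pos: [0.528, 0.2363, 0.008]
orientation: [179.7, -0.1, -80.0]
force: [0.1, 0.1, -0.2]
opening: 0.0877
gripper_force: 0.0
```

Request:
send_rows(
  plan=[
    [[0, 0, 0, 0, 0, 0], [0, 0, 0, 0, 0, 0], [0, 0, 0, 0, 0, 0], [0, 0, 0, 0, 0, 0], [0, 0, 0, 0, 0, 0], [0, 0, 0, 0, 0, 0], [0, 0, 0, 0, 0, 0], [0, 0, 0, 0, 0, 0]],
  ],
  fingers=0,
)

```text
clock: 28.35
tool_pos: [0.53, 0.2399, 0.0122]
orientation: [-179.9, 0.0, -79.8]
force: [-1.7, 0.4, 6.9]
opening: 0.0487
gripper_force: 30.0
```

Converted, -11 cm / 80 = -0.1375, -9.5 cm / 80 = -0.1188.

Request:
send_rows(
  plan=[
    [[0, 0, -0.0063, 0, 0, 0], [0, 0, -0.025, 0, 0, 0], [0, 0, -0.0563, 0, 0, 0], [0, 0, -0.0875, 0, 0, 0], [0, 0, -0.1188, 0, 0, 0], [0, 0, -0.1375, 0, 0, 0], [0, 0, -0.1375, 0, 0, 0]],
  ],
)

```text
clock: 28.93
tool_pos: [0.5316, 0.2407, 0.1255]
orientation: [-179.7, 0.2, -79.8]
force: [0.6, 0.3, -0.7]
opening: 0.0485
gripper_force: 30.0
```

```bash
python3 - <<'E'
from h import *
s=snap('wrist','w10');o=ctrl.get_obs();print(o['tool_pos'],o['orientation'])
print(go((.3966,-.2232,.13),-86))
E
```

```text
[0.53064418 0.24025922 0.12342176] [-1.79793225e+02  1.23641035e-01 -7.98465873e+01]
[43.26 21.36 -0.83 -0.2   0.13  6.15]
```

View pics/w10.png

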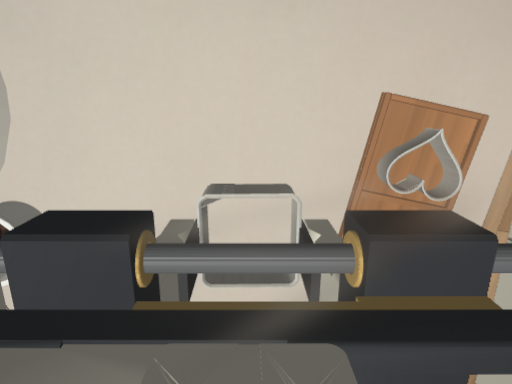

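The square is held squarely. For placing I turn the tool half round, so the wrist camera is on the side away from the mill.

Converted, 14.4 cm / 80 = 0.18, 7.1 cm / 80 = 0.0888, 56 degrees / 90 = 0.6222.

Request:
send_rows(
  plan=[
    [[0.0225, 0.0113, 0, 0, 0, 0.0778], [0.045, 0.0225, 0, 0, 0, 0.1556], [0.0675, 0.0338, 0, 0, 0, 0.2333], [0.09, 0.045, 0, 0, 0, 0.3111], [0.1125, 0.0563, 0, 0, 0, 0.3889], [0.135, 0.0675, 0, 0, 0, 0.4667], [0.1575, 0.0775, 0, 0, 0, 0.5444], [0.18, 0.0888, 0, 0, 0, 0.6222]],
  ],
)

```text
clock: 29.65
tool_pos: [0.4842, 0.0841, 0.1203]
orientation: [180.0, -0.1, -136.2]
force: [1.1, 0.4, -0.2]
opening: 0.0489
gripper_force: 30.0
```

```bash
python3 - <<'E'
from h import *
o=ctrl.get_obs();print(o['tool_pos'],o['orientation'],o['joint_pos'].round(),go((.3966,-.2232,.12),94))
E
```

```text
[0.48424228 0.08405395 0.12025971] [ 1.79970725e+02 -8.53605240e-02 -1.36204258e+02] [ 33.   9. -30.  -0. -51. -79.] [ 2.759e+01 -1.611e+01  6.000e-02 -8.000e-02 -8.000e-02  1.298e+02]
```

Converted, 14.4 cm / 80 = 0.18, 12.6 cm / 80 = 0.1575, 56 degrees / 90 = 0.6222.

Request:
send_rows(
  plan=[
    [[0.0225, -0.0125, 0, 0, 0, 0.0778], [0.045, -0.025, 0, 0, 0, 0.1556], [0.0675, -0.0375, 0, 0, 0, 0.2333], [0.09, -0.0513, 0, 0, 0, 0.3111], [0.1125, -0.0638, 0, 0, 0, 0.3889], [0.135, -0.0775, 0, 0, 0, 0.4667], [0.1575, -0.0913, 0, 0, 0, 0.5444], [0.18, -0.1038, 0, 0, 0, 0.6222]],
  ],
)

```text
clock: 30.32
tool_pos: [0.4386, -0.0757, 0.1204]
orientation: [-180.0, -0.1, 167.8]
force: [0.1, -0.5, -0.5]
opening: 0.0485
gripper_force: 30.0
```

```bash
python3 - <<'E'
from h import *
o=ctrl.get_obs();print(o['tool_pos'],o['orientation'],o['joint_pos'].round(),go((.3966,-.2222,.12),98))
E
```

```text
[ 0.43861406 -0.07569571  0.12037559] [-1.79974465e+02 -7.71108628e-02  1.67787751e+02] [  16.    5.  -36.   -0.  -50. -118.] [ 1.010e+00 -1.521e+01  5.000e-02 -7.000e-02 -5.000e-02  6.979e+01]
```

Converted, -14.2 cm / 80 = -0.1775, -12.6 cm / 80 = -0.1575, 56 degrees / 90 = 0.6222.

Request:
send_rows(
  plan=[
    [[0.0013, -0.0225, 0, 0, 0, 0.0778], [0.0025, -0.045, 0, 0, 0, 0.1556], [0.005, -0.0675, 0, 0, 0, 0.2333], [0.0063, -0.09, 0, 0, 0, 0.3111], [0.0088, -0.1125, 0, 0, 0, 0.3889], [0.01, -0.135, 0, 0, 0, 0.4667], [0.0113, -0.1575, 0, 0, 0, 0.5444], [0.0125, -0.1775, 0, 0, 0, 0.6222]],
  ],
)

```text
clock: 30.98
tool_pos: [0.3996, -0.2124, 0.1203]
orientation: [-179.9, -0.0, 111.8]
force: [1.0, -0.6, -1.1]
opening: 0.0485
gripper_force: 30.0
```

```bash
python3 - <<'E'
from h import *
o=ctrl.get_obs();print(o['tool_pos'],o['orientation'],o['joint_pos'].round(),go((.3966,-.2222,.07),98))
E
```

```text
[ 0.39959268 -0.21235218  0.12034967] [-1.79928156e+02 -4.83878736e-02  1.11775816e+02] [  -3.    5.  -35.   -0.  -50. -155.] [-0.81 -0.64  5.04 -0.08 -0.04 13.78]
```

Converted, 5 cm / 80 = 0.0625, 3.5 cm / 80 = 0.0438, 13.5 degrees / 90 = 0.15.

Request:
send_rows(
  plan=[
    [[-0.005, -0.0038, 0.0125, 0, 0, 0.0667], [-0.01, -0.0075, 0.025, 0, 0, 0.1333], [-0.01, -0.0075, 0.0438, 0, 0, 0.15], [-0.01, -0.0075, 0.0625, 0, 0, 0.15], [-0.01, -0.0075, 0.0625, 0, 0, 0.15], [-0.01, -0.0075, 0.0625, 0, 0, 0.15]],
  ],
)

```text
clock: 31.48
tool_pos: [0.397, -0.2212, 0.0703]
orientation: [-179.8, -0.0, 98.6]
force: [-0.0, -0.2, 0.3]
opening: 0.0489
gripper_force: 30.0
```

```bash
python3 - <<'E'
from h import *
o=ctrl.get_obs();print(o['tool_pos'],o['orientation'],o['joint_pos'].round(),go((.3966,-.2222,.018),98))
E
```

```text
[ 0.39702428 -0.22116776  0.07026194] [-1.79824679e+02 -4.31825753e-02  9.86473529e+01] [  -4.   10.  -38.   -0.  -42. -167.] [-0.1  -0.04  5.23 -0.18 -0.04  0.65]
```

Converted, 5.2 cm / 80 = 0.065, 4.8 cm / 80 = 0.06.

Request:
send_rows(
  plan=[
    [[0, 0, 0.0125, 0, 0, 0], [0, 0, 0.0313, 0, 0, 0], [0, 0, 0.05, 0, 0, 0], [0, 0, 0.06, 0, 0, 0], [0, 0, 0.065, 0, 0, 0], [0, 0, 0.065, 0, 0, 0]],
  ],
)

```text
clock: 31.98
tool_pos: [0.398, -0.2212, 0.0189]
orientation: [-179.9, -0.0, 98.7]
force: [0.5, 1.2, -0.1]
opening: 0.0488
gripper_force: 30.0
```

Request:
send_rows(
  plan=[
    [[0, 0, 0, 0, 0, 0], [0, 0, 0, 0, 0, 0], [0, 0, 0, 0, 0, 0], [0, 0, 0, 0, 0, 0], [0, 0, 0, 0, 0, 0], [0, 0, 0, 0, 0, 0]],
  ],
  fingers=1,
)

```text
clock: 32.48
tool_pos: [0.3983, -0.2213, 0.0194]
orientation: [180.0, 0.0, 98.6]
force: [0.1, 0.1, -0.2]
opening: 0.0825
gripper_force: 0.0
```

Converted, -19 cm / 80 = -0.2375, -16 cm / 80 = -0.2.

Request:
send_rows(
  plan=[
    [[0, 0, -0.0125, 0, 0, 0], [0, 0, -0.05, 0, 0, 0], [0, 0, -0.1, 0, 0, 0], [0, 0, -0.15, 0, 0, 0], [0, 0, -0.2, 0, 0, 0], [0, 0, -0.2375, 0, 0, 0], [0, 0, -0.2375, 0, 0, 0]],
  ],
)

```text
clock: 33.07
tool_pos: [0.4013, -0.2223, 0.216]
orientation: [179.4, 0.3, 98.7]
force: [1.6, -0.3, 0.1]
opening: 0.0875
gripper_force: 0.0
```

Converted, 22 cm / 80 = 0.275, 21 cm / 80 = 0.2625.

Request:
send_rows(
  plan=[
    [[0.05, 0, 0, 0, 0, 0], [0.1, 0, 0, 0, 0, 0], [0.15, 0, 0, 0, 0, 0], [0.2, 0, 0, 0, 0, 0], [0.2375, 0, 0, 0, 0, 0], [0.2625, 0, 0, 0, 0, 0], [0.275, 0, 0, 0, 0, 0], [0.275, 0, 0, 0, 0, 0]],
  ],
)

```text
clock: 33.73
tool_pos: [0.38, -0.1257, 0.2013]
orientation: [179.7, -3.6, 101.0]
force: [0.1, -0.3, 0.2]
opening: 0.0875
gripper_force: 0.0
```

```bash
python3 - <<'E'
from h import *
t=snap('top')['img'][150:240,100:400,::-1];s=snap('scene')['img'][100:350,90:365,::-1]
a=cv2.resize(t,(700,210));b=cv2.resize(s,None,fx=1.55,fy=1.55)
c=np.zeros((210+b.shape[0],700,3),np.uint8);c[:210]=a;c[210:,:b.shape[1]]=b
cv2.imwrite('pics/fin.png',c);print(c.shape)
E
```

```text
(598, 700, 3)
```

View pics/fin.png

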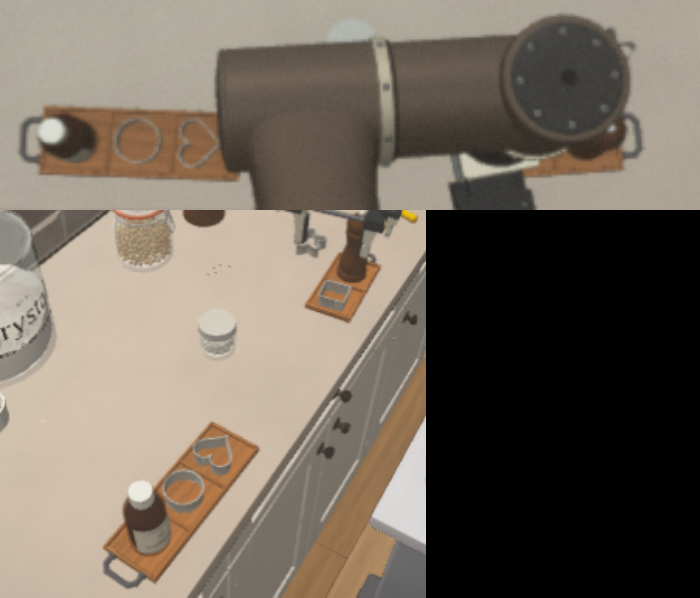

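The final view shows the bottle, round cutter and heart in the long tray. The mill stands in the loop pocket of the short tray with the square in the other. The star and jar have not moved, and the gripper is clear.

```bash
python3 - <<'E'
from plant import ctrl
print(ctrl.close_job())
E
```

```text
the job is handed in; nothing more can be done
None
```

I made up both biscuit kits in the order asked, left the star cutter and small jar where they were, and handed the job in at about 34 s; the hand-in gave no verdict.

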